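# Prop open the trial-lens case

### The arm

A 7-joint arm with a two-finger parallel gripper is mounted at the origin on the work surface. World frame = base frame: x ahead of the robot, y to its left, z up, the work surface at z = 0. Lengths are in m, angles in rad, forces in N, time in s.
With the tool pointing down it reaches from about 0.4 to 0.875 m from the base axis. Payload 4.4 kg.
Tool frame: the origin (TCP) lies midway between the tips of the shut fingers; the grasp point (between the pads) lies 19 mm behind it; z points along the fingers, y is the line along which they close (so a half turn about z gives the same grasp; the last joint's range is limited). The gripper opens to 85 mm and grips with 20 to 120 N. Pads are 22 mm wide; open, the fingers measure 114 mm over their backs; the gripper's body (76 mm by 85 mm) begins 54 mm behind the grasp point. The pads swing forward as they close: fully open they stand 13 mm farther back than shut.
Start: joints at [-1.3, 0.628, 0.038, 1.517, -0.027, 0.996, -0.02], TCP at [0.215, 0.614, 0.231] pointing down, gripper open.
Joint ranges: [-3.06, 3.06], [-0.37, 2.12], [-1.25, 1.32], [0.18, 2.47], [-1.1, 4.24], [0.23, 1.98], [-2.94, 2.94]. Speed limits (rad/s): [2.57, 2.57, 3.14, 3.14, 3.14, 3.14, 3.14].

### API

Orientations are given as a rotation vector (axis times angle).
In Python, from rig import * gives the robot as it stands. The module is installed in compiled form; this text tells all that it offers. Calls block until the motion is done:
- move_pose(position, orientation): joint-space move of the TCP to a pose.
- move_straight(position, rotation=None, feed=0.15): straight line of the TCP; rotation=None keeps the orientation; feed is the mean speed in m/s.
- move_j(angles): joint-space move.
- open_jaws() and close_gripper(): open the fingers fully, or close them until they stop; the grip force is fixed at half the most.
- wait(seconds).
- solve_ik(position, orientation): joint angles nearest the present ones, or None.
- get_state(): the state.
- read_camera(name): name is "side" or "top"; returns a dict with "color" (400x640x3 uint8, red, green, blue), "fov_y" (degrees; the focal length in pixels is half the picture's height over the tangent of half this angle, whatever the lens; pixels are square), "cx", "cy" (the principal point, pixels), "rvec" (rotation vector, rad) and "tvec" (3), from world to camera coordinates, as OpenCV has them. Camera axes: x right, y down, z forward; pixel columns grow to the right and rows downward; lengths in m; the calibration is good to about 2 mm. A picture is of the moment at which its call begins. There is no depth.
A pose or a line that the arm cannot do raises PlanningError and nothing moves.
- close_job(): hands the job in; it is judged then, once.
The state is a dict: "clock": time; "joints": joint angles; "qd": joint speeds; "joint_efforts": joint torques, N m; "position": TCP position; "tcp_rot": TCP orientation; "wrist_force": force on the tool from outside, world axes, zero at the start; "torque": the same for the moment, N m; "finger_gap": opening from 0.0 (shut) to 1.0 (fully open); "grasp_force": force on a finger pad.
Only numpy, scipy, OpenCV 4.12 (cv2) and the standard library are available. Lean on these libraries where they do the work, as an engineer would, in place of code of your own. Each camera call takes 0.05 s, during which the arm holds its last target. There are 200 camera calls.

### The job

Open the trial-lens case for the next refraction: raise its lid by the front handle until it stays up by itself, then take the prop rod under the lid's right side (seen from the handle) by its rubber sleeve, swing it out and set its end down into the hole in the steel strip in the case's right-hand channel, so that the lid rests on the rod. Feel for the hole with a light hand, never forcing the rod against the strip, do not let the lid drop, and leave the other things on the desk and in the case as they are.

Things in the scene. Friction and masses are not known exactly. Their poses are not given: they have to be found in the camera images.
- case: Aluminium trial-lens case, fixed to the desk side-on to the robot: 250 mm deep (x) by 340 mm wide (y), rim 62 mm above the desk, walls 12 mm. Origin: centre of its underside, at desk height; x points from its front (handle side) to its hinge side, y to its left, z up. The hinge line is at x = +125, z = 62 mm. The racks of lenses inside end 51 mm above the desk.
- strip_mid (a point): Point fixed to the case, in the channel along its right side (-y), on the upper face of the flat steel strip there (28 mm above the desk, runs along the case's x, 34 mm wide). The strip has ONE square hole, 12 by 12 mm, 10 mm deep. The strip is set along slots by hand and its place is not measured: the hole's centre is up to 20 mm ahead of or behind this point along x, exact in y.
- lid (a joint): Lid angle, rad: 0 shut, grows as the front edge rises, stop at 1.45. A 14 mm plate, 250 mm from hinge line to front edge, 340 mm wide, 0.5 kg give or take 15 percent; its underside lies in the plane of the hinge line. Its stiff hinge (0.28 N m) holds it from about 1.2 rad up; below about 1.0 rad it sinks shut by itself. Propped on the seated rod it stands at 0.76 to 0.88 rad.
- lid_handle (a point): Middle of the lid's handle: a round black bar, 12 mm thick, 110 mm long, parallel to the lid's front edge and 40 mm in front of it (34 mm free gap for a finger), 290 mm from the hinge line, 7 mm above the plane of the lid's underside. It turns with the lid.
- lid_hinge (a point): Point on the hinge line at the middle of the lid's width. It turns with the lid: its x axis points from the front edge to the hinge within the lid, y along the hinge line (axis of joint lid and of joint rod), z out of the lid's upper side.
- rod (a joint): Prop rod angle against the lid, rad: 0 lying along the lid's underside with its tip to the hinge, grows as the tip swings out, up to 1.9. A stiff pivot (0.07 N m) keeps it where it is put. It moves only in the upright plane along the case's x through strip_mid. Pivot on the lid: 175 mm from the hinge line, 26 mm below the underside. lid + rod: 1.57 plumb, more: tip to the front, seated 1.6 to 1.95
- rod_sleeve (a point): Middle of the rubber sleeve on the prop rod, the place to grip it: round, 12 mm thick, 50 mm long, 85 mm from the pivot, 73 mm from the rod's end. Its x axis runs along the rod to the tip. Along y it is 17 mm from the case's side wall while below the rim; above the rim it is free on both sides, with the lid 20 mm behind it.
- rod_tip (a point): The very end of the prop rod, 158 mm from the pivot: steel, 8 mm thick, round end. Resting on the strip it is 28 mm above the desk, seated in the hole 18 to 21 mm. Steel slides on steel with a friction of about 0.5.
- lens_a: Loose trial lens in a steel rim, 38 mm across, 4 mm thick, with a small tab, lying in the case's front tray. Leave alone.
- lens_b: A second such lens in the case's front tray. Leave alone.
- lens_c: A third such lens, flat on the desk before the case's front. Leave alone.
- trial_frame: Trial frame (spectacle frame for test lenses), about 140 by 130 mm, 15 mm high, flat on the desk left of the robot. Leave alone.
- occluder: Black eye paddle, 160 mm long, 6 mm thick, flat on the desk, to the robot's right. Leave alone.
- spectacle_case: Grey hard spectacle case, 62 by 162 by 40 mm, on the desk to the right. Leave alone.
- lens_spray: Lens spray bottle, 38 mm wide, 120 mm tall, on the desk at the back or the front of the case. Leave alone.
- mug: White mug, 80 mm wide, 92 mm tall, on the desk at the front or the back of the case. Leave alone.

How it is judged:
On the way, in this order (a step that is already met when the one before it is completed fails the run):
1. the lid is raised past 1.05 rad (value of joint lid above 1.05 rad), for 0.2 s.
2. the rod's end is down in the hole: at least 5 mm below the strip's face (z of rod_tip in the frame of case below 0.023 m and x of rod_tip in the frame of case between -0.075 and -0.019 m and value of joint lid above 0.7 rad), for 0.2 s.
At the end, for the whole second after the job is handed in: The rod's end is in the hole, at least 5 mm below the strip's upper face (23 mm or less above the case's underside) and 19 to 75 mm in front of the case's middle, and the lid stands still on it at 0.7 to 1.0 rad (under 0.05 rad/s) (all of step 2 and value of joint lid below 1 rad and velocity of joint lid between -0.05 and 0.05 rad/s); the robot touches nothing.
It fails at once if the rod is forced against the strip with more than 20 N (contact force between rod and strip above 20 N).
It fails at once if the lid drops (falls faster than 2 rad/s) (velocity of joint lid below -2 rad/s).
It fails at once if a bystander is moved more than 20 mm (distance of any of lens_a, lens_b, lens_c, trial_frame, occluder, spectacle_case, lens_spray, mug from where it was at the start of the episode above 0.02 m).
It also fails if it takes over 72 s, if anything falls off the work surface, if the arm or the gripper's body presses on something with over 40 N, if the wrist force passes 120 N, or if a joint passes its speed limit or range.

## Working session

There is one attempt and no reset: what is moved stays moved. The work goes in short steps, each a Python script; the robot and the scene stay as the last script left them, time stands still between calls to the robot, and variables do not carry over. Pictures are saved under pics/ and viewed, at most 10 in all, crops included, and the job is handed in when it is done.

```bash
mkdir -p pics; python3 - <<'E'
from rig import *
import cv2
for n in("side","top"):
    c=read_camera(n); cv2.imwrite(f"pics/{n}0.png",c["color"][:,:,::-1])
    print(n,c["fov_y"],c["cx"],c["cy"],c["rvec"],c["tvec"])
s=get_state(); print(s)
E
```

```text
side 56.604994842041236 326.65992589187624 208.23433686064794 [ 0.30073064 -2.72670316  1.36335678] [0.55457217 0.15730253 1.04108335]
top 54.06143232918386 320.65327971001034 197.94533983246748 [ 2.15703365 -2.12822247  0.17612929] [-0.02755384  0.55209228  0.98486767]
{'clock': 0.1, 'joints': array([-1.299792  ,  0.62920894,  0.0384338 ,  1.51821433, -0.02699645,
        0.99629661, -0.01999266]), 'qd': array([-0.00026623, -0.00137245, -0.00012367, -0.00252415,  0.00021958,
        0.00038176,  0.00131058]), 'joint_efforts': array([ 3.56911718e-03, -5.64532435e+01,  1.23030737e+00, -1.93973744e+01,
        1.12008193e-02,  5.50221739e-03,  3.31262152e-05]), 'position': array([0.21459823, 0.61299735, 0.23052697]), 'tcp_rot': array([-5.26480089e-01, -3.09689800e+00,  2.49494649e-03]), 'wrist_force': array([ 0.24327582, -0.52289552, -0.10285485]), 'torque': array([-0.02987881,  0.0133961 ,  0.00924827]), 'grasp_force': 0.0, 'finger_gap': 1.0029401696179676}
```

View pics/side0.png

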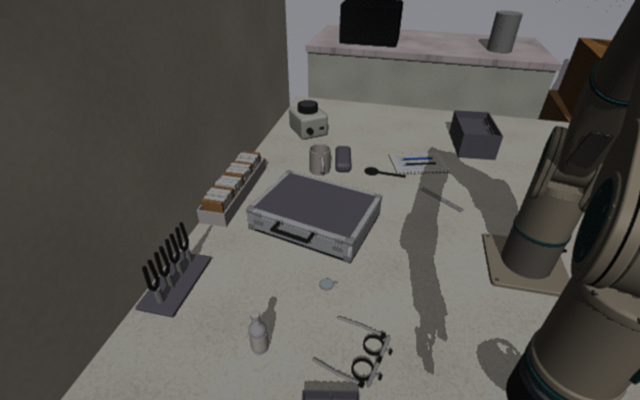

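View pics/top0.png

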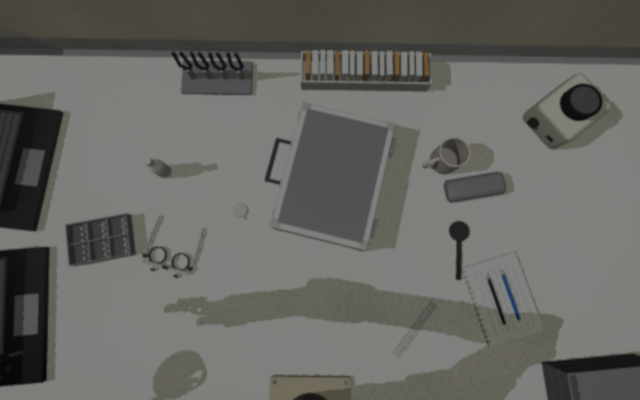

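The lid's outer corners in the top view are near (308,105), (395,125), (365,247) and (274,228). The handle is at about (275,160), on the world +y side. The robot-side wall of the case is therefore its right side.

```bash
cat > h.py <<'E'
import numpy as np, cv2
from rig import *
from scipy.spatial.transform import Rotation as Ro
def ray(c,uv):
    R=cv2.Rodrigues(np.array(c["rvec"]))[0]; t=np.array(c["tvec"]).ravel()
    f=200/np.tan(np.radians(c["fov_y"])/2)
    d=R.T@np.array([(uv[0]-c["cx"])/f,(uv[1]-c["cy"])/f,1]); return -R.T@t,d
def onz(c,uv,z):
    o,d=ray(c,uv); return o+d*(z-o[2])/d[2]
def proj(c,p):
    f=200/np.tan(np.radians(c["fov_y"])/2); K=np.array([[f,0,c["cx"]],[0,f,c["cy"]],[0,0,1]])
    return cv2.projectPoints(np.array(p,float).reshape(-1,3),np.array(c["rvec"]),np.array(c["tvec"]),K,None)[0][:,0]
E
python3 - <<'E'
from h import *
c=read_camera("top"); im=c["color"]; g=cv2.cvtColor(im,cv2.COLOR_RGB2HSV)
print(im[175,335],im[175,280],im[110,340],im[112,305],im[150,280])
m=(im.max(2)<int(im[175,335].max())+12).astype(np.uint8)
m=cv2.morphologyEx(m,cv2.MORPH_OPEN,np.ones((5,5)))
n,l,s,ce=cv2.connectedComponentsWithStats(m); k=l[175,335]; print(s[k])
r=cv2.minAreaRect(cv2.findContours((l==k).astype(np.uint8),0,1)[0][0]); b=cv2.boxPoints(r)
for uv in b: print("panel",uv,onz(c,uv,.076).round(4))
for uv in [(308,105),(395,125),(365,247),(274,228)]: print("click",onz(c,uv,.076).round(4))
crop=cv2.resize(im[90:260,250:420],None,fx=3.5,fy=3.5,interpolation=cv2.INTER_CUBIC); crop=cv2.convertScaleAbs(crop,alpha=1.7)
cv2.imwrite("pics/c1.png",crop[:,:,::-1])
E
```

```text
[80 79 81] [126 128 126] [122 123 120] [120 121 119] [127 128 126]
[ 279  110  108  131 9833]
panel [277.8968  221.55074] [0.4857 0.0868 0.076 ]
panel [305.43536  107.954025] [0.7868 0.0232 0.076 ]
panel [389.09454 128.23503] [ 0.7345 -0.1967  0.076 ]
panel [361.55597 241.83174] [ 0.4377 -0.1235  0.076 ]
click [0.7951 0.0166 0.076 ]
click [ 0.7436 -0.2123  0.076 ]
click [ 0.425  -0.1321  0.076 ]
click [0.4693 0.096  0.076 ]
```

View pics/c1.png

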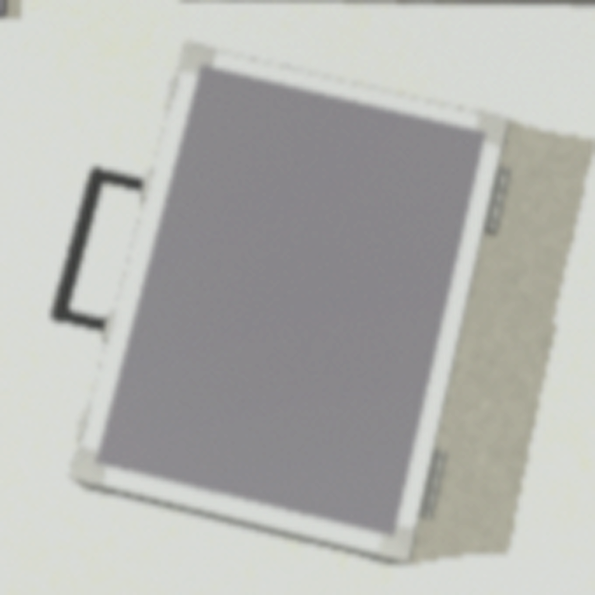

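The crop confirms the panel edges. The handle bar ends are at crop (97,172) and (60,318), which is full-image (277.7,139.1) and (267.1,180.9).

```bash
cat >> h.py <<'E'
O=np.array([.6112,-.0526,0]); PSI=-.227
ay=np.array([np.cos(PSI),np.sin(PSI),0]); ax=np.array([np.sin(PSI),-np.cos(PSI),0]); az=np.array([0,0,1.])
def W(x,y,z): return O+x*ax+y*ay+z*az
def C(p): p=np.array(p)-O; return np.array([p@ax,p@ay,p@az])
def dirv(a): return np.cos(a)*ax-np.sin(a)*az      # tool axis, a below horizontal
def rv(a,close,flip=False):  # close 'v': across case y ; 'y': along case y
    z=dirv(a); y=(np.sin(a)*ax+np.cos(a)*az) if close=='v' else ay
    if flip: y=-y
    return Ro.from_matrix(np.c_[np.cross(y,z),y,z]).as_rotvec()
def handle(th): return np.array([.125-.29*np.cos(th)+.007*np.sin(th),.062+.29*np.sin(th)+.007*np.cos(th)])
def mech(th,ph):
    u=np.array([-np.cos(th),np.sin(th)]);n=np.array([-np.sin(th),-np.cos(th)])
    P=np.array([.125,.062])+.175*u+.026*n; d=np.array([np.cos(th+ph),-np.sin(th+ph)])
    return P,P+.085*d,P+.158*d
E
python3 - <<'E'
from h import *
c=read_camera("top")
for uv in [(277.7,139.1),(267.1,180.9)]: print("handle",C(onz(c,uv,.069)))
for uv in [(302.9,102),(395.1,123.7),(367.1,250.6),(270.6,227.7)]: print("corner",C(onz(c,uv,.069)))
for fl in (0,1):
  for a in (.3,.5,.7,.9,1.1):
    r=rv(a,'v',fl); res=[]
    for th in (0,.4,.8,1.1,1.35):
        h=handle(th); p=W(h[0],0,h[1])+.019*dirv(a)
        q=solve_ik(p,r); res.append(None if q is None else np.round(q,2))
    p=W(*[handle(0)[0],0,handle(0)[1]])-.07*dirv(a); q=solve_ik(p,r)
    print(fl,a,[x is not None for x in res],q is not None, res[0],res[-1])
  for a in (.2,.4,.6,.8,1.0):
    r=rv(a,'y',fl)
    out=[]
    for th,ph in ((1.3,0.),(1.3,.45),(.82,.93)):
        s=mech(th,ph)[1]; q=solve_ik(W(s[0],-.141,s[1])+.014*dirv(a),r); out.append(None if q is None else np.round(q,2))
    print('rod',fl,a,out)
E
```

```text
handle [-0.16389684  0.05611756  0.069     ]
handle [-0.16199909 -0.05831185  0.069     ]
corner [-0.12489157  0.17119787  0.069     ]
corner [0.12614253 0.171262   0.069     ]
corner [ 0.12717607 -0.17057142  0.069     ]
corner [-0.12231107 -0.17261295  0.069     ]
0 0.3 [True, True, True, True, True] True [-0.88  1.61  1.06  0.93 -0.08  1.64 -2.05] [-0.83  1.14  1.13  1.51  0.3   1.22 -1.87]
0 0.5 [True, True, True, True, True] True [-0.88  1.5   1.01  1.06 -0.15  1.49 -2.03] [-0.8   1.03  1.11  1.51  0.19  1.2  -1.78]
0 0.7 [True, True, True, True, True] True [-0.87  1.38  0.95  1.19 -0.21  1.33 -1.99] [-0.76  0.93  1.11  1.51  0.07  1.18 -1.68]
0 0.9 [True, True, True, True, True] True [-0.84  1.26  0.89  1.31 -0.29  1.18 -1.93] [-0.72  0.84  1.11  1.51 -0.07  1.17 -1.56]
0 1.1 [True, True, True, True, True] True [-0.78  1.16  0.83  1.42 -0.39  1.04 -1.82] [-0.65  0.78  1.12  1.52 -0.23  1.18 -1.41]
rod 0 0.2 [array([-0.92,  1.33,  0.8 ,  1.85,  0.35,  1.03, -0.82]), array([-0.95,  1.32,  0.78,  1.78,  0.33,  1.13, -0.81]), array([-0.97,  1.4 ,  0.72,  1.61,  0.25,  1.26, -0.83])
[... 1616 characters left out ...]
 1.89,  0.93,  1.46,  1.69]), array([-0.34,  1.01, -0.22,  1.83,  0.89,  1.51,  1.7 ]), array([-0.42,  1.13, -0.22,  1.68,  0.84,  1.55,  1.69])]
rod 1 0.6 [array([-0.27,  0.88, -0.16,  1.95,  0.9 ,  1.26,  1.78]), array([-0.31,  0.9 , -0.19,  1.89,  0.85,  1.31,  1.78]), array([-0.4 ,  1.01, -0.19,  1.77,  0.8 ,  1.34,  1.74])]
rod 1 0.8 [array([-0.22,  0.77, -0.13,  2.  ,  0.85,  1.07,  1.88]), array([-0.26,  0.79, -0.16,  1.95,  0.81,  1.12,  1.87]), array([-0.36,  0.9 , -0.17,  1.85,  0.77,  1.14,  1.81])]
rod 1 1.0 [array([-0.14,  0.67, -0.12,  2.05,  0.78,  0.88,  2.02]), array([-0.19,  0.69, -0.15,  2.01,  0.74,  0.93,  2.  ]), array([-0.29,  0.81, -0.16,  1.93,  0.72,  0.93,  1.9 ])]
```

```bash
sed -i 's/^O=np.array(.*; PSI/O=np.array([.6112,-.0526,0])+.0015*np.array([np.sin(-.227),-np.cos(-.227),0]); PSI/' h.py; python3 - <<'E'
from h import *
a=.8; r=rv(a,'v',1); D=dirv(a)
def hp(th): h=handle(th); return W(h[0],0,h[1])+.019*D
move_pose(hp(0)-.2*D+[0,0,.08],r)
move_straight(hp(0)-.09*D,feed=.2); move_straight(hp(0),feed=.12)
close_gripper(); s=get_state(); print(s["clock"],s["finger_gap"],s["grasp_force"],s["wrist_force"])
c=read_camera("side"); cv2.imwrite("pics/s1.png",c["color"][60:320,160:560,::-1].repeat(2,0).repeat(2,1))
if s["finger_gap"]>.03:
  for th in np.arange(.08,.26,.08): move_straight(hp(th),feed=.08)
  s=get_state(); print(s["clock"],s["finger_gap"],s["grasp_force"],s["wrist_force"])
E
```

```text
4.9417 0.12010935952440399 58.36065173149109 [ 1.22562181  1.64881581 -1.13429065]
6.3167 0.11822813691035892 58.553853034973145 [ 2.50706156  6.62863772 -1.65257454]
```

```bash
python3 - <<'E'
from h import *
a=.8; r=rv(a,'v',1); D=dirv(a)
def hp(th): h=handle(th); return W(h[0],0,h[1])+.019*D
for th in list(np.arange(.36,1.25,.13))+[1.27,1.34]:
    move_straight(hp(th),feed=.12); s=get_state(); print(round(s["clock"],2),round(th,2),round(s["finger_gap"],3),s["wrist_force"].round(1))
    if np.abs(s["wrist_force"]).max()>40: break
else:
    open_jaws(); move_straight(hp(1.34)-.1*D,feed=.2)
    move_straight(hp(1.34)-.1*D-.08*ax+[0,0,.05],feed=.3)
    s=get_state(); print(s["clock"])
    for n in("side","top"):
        c=read_camera(n); cv2.imwrite(f"pics/{n}2.png",c["color"][:,:,::-1])
E
```

```text
6.76 0.36 0.117 [1.9 7.9 1.6]
7.22 0.49 0.119 [1.7 9.6 4.1]
7.69 0.62 0.115 [1.9 9.4 4.6]
8.16 0.75 0.112 [1.5 7.4 5.7]
8.62 0.88 0.116 [0.6 7.1 7.5]
9.09 1.01 0.115 [0.2 5.7 6.3]
9.56 1.14 0.116 [-0.6  3.9  7.9]
10.03 1.27 0.117 [0.2 2.1 4.3]
10.34 1.34 0.118 [-0.8  2.1  6.1]
12.175
```

View pics/top2.png

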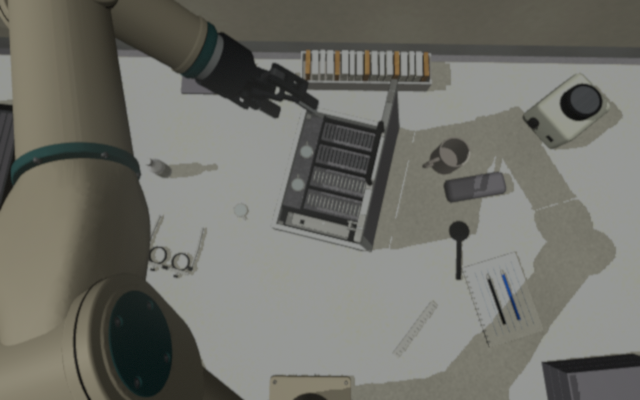

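View pics/side2.png

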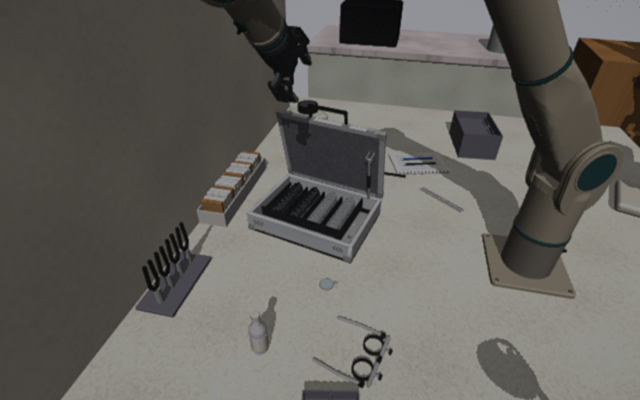

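The lid stands open by itself. The rod is at about (369,155–190) in the side view, and the strip is at about (290–345, 215–238) in the top view. Next I'll crop the strip to look for the hole.

```bash
python3 - <<'E'
from h import *
c=read_camera("top"); d=read_camera("side")
t=cv2.convertScaleAbs(cv2.resize(c["color"][200:260,265:385],None,fx=6,fy=5,interpolation=cv2.INTER_CUBIC),alpha=1.6)
s=cv2.convertScaleAbs(cv2.resize(d["color"][140:260,320:400],None,fx=4.5,fy=2.4,interpolation=cv2.INTER_CUBIC),alpha=1.6)
o=np.zeros((600,720,3),np.uint8); o[:300,:720]=t; o[305:305+s.shape[0],:s.shape[1]]=s
cv2.imwrite("pics/c3.png",o[:,:,::-1])
P,S,T=mech(1.34,0)
for n,k in(("top",c),("side",d)): print(n,"strip -67,-47,-27:",proj(k,[W(x,-.141,.028) for x in(-.067,-.047,-.027)]).round(1).tolist(),"P,S,T",proj(k,[W(p[0],-.141,p[1]) for p in(P,S,T)]).round(1).tolist(),"handle",proj(k,[W(handle(1.34)[0],y,handle(1.34)[1]) for y in (-.055,.055)]).round(1).tolist())
E
```

```text
top strip -67,-47,-27: [[296.4, 222.5], [303.7, 224.3], [311.1, 226.1]] P,S,T [[349.1, 227.8], [354.4, 232.6], [358.3, 236.2]] handle [[367.8, 178.4], [380.4, 123.4]]
side strip -67,-47,-27: [[350.5, 240.2], [353.1, 236.1], [355.6, 232.0]] P,S,T [[371.5, 160.1], [371.2, 181.6], [371.0, 198.1]] handle [[346.1, 113.0], [309.7, 105.8]]
```

View pics/c3.png

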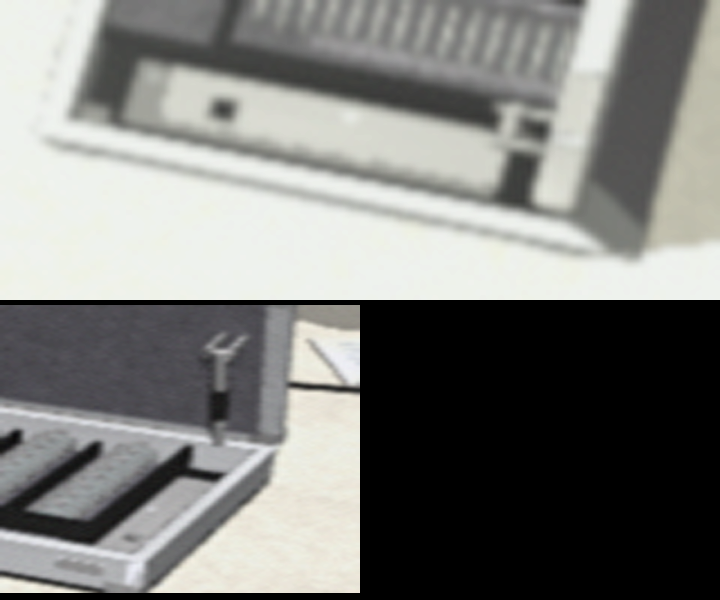

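```bash
python3 - <<'E'
from h import *
c=read_camera("top"); d=read_camera("side")
def tri(a,b):
    o1,d1=ray(c,a);o2,d2=ray(d,b); s=np.linalg.lstsq(np.c_[d1,-d2],o2-o1,rcond=None)[0]; p,q=o1+s[0]*d1,o2+s[1]*d2
    return C((p+q)/2).round(4), np.linalg.norm(p-q).round(4)
def onx(k,uv,x): o,r=ray(k,uv); return C(o+r*((x-(o-O)@ax)/(r@ax))).round(4)
def centroid(k,x0,y0,x1,y1):
    g=k["color"][y0:y1,x0:x1].astype(float).sum(2); w=np.clip(np.median(g)-25-g,0,None); yy,xx=np.mgrid[y0:y1,x0:x1]; return (w*xx).sum()/w.sum(),(w*yy).sum()/w.sum()
ht=centroid(c,298,218,307,226); hs=centroid(d,345,235,354,241); print(ht,hs)
print("hole top",C(onz(c,ht,.028)).round(4),"side",C(onz(d,hs,.028)).round(4),"tri",tri(ht,hs))
S=mech(1.34,0)[1]
sl=centroid(d,363,174,375,190); print("sleeve side",sl,onx(d,sl,S[0]),S, onx(d,(369.3,156.7),.05))
print("strip edges y", [C(onz(c,uv,.028)).round(4) for uv in((265+350/6,200+95/5),(265+350/6,200+163/5))])
print(get_state()["clock"])
E
```

```text
(np.float64(301.755912961211), np.float64(221.50520340586567)) (np.float64(348.53450439146803), np.float64(236.75533249686325))
hole top [-0.0538 -0.1352  0.028 ] side [-0.0557 -0.1303  0.028 ] tri (array([-0.0545, -0.1326,  0.0273]), np.float64(0.0051))
sleeve side (np.float64(368.0727136431784), np.float64(181.51349325337333)) [ 0.0791 -0.1314  0.141 ] [0.07910165 0.14366604] [ 0.05   -0.1366  0.2408]
strip edges y [array([-1.000e-04, -1.152e-01,  2.800e-02]), array([ 0.0084, -0.15  ,  0.028 ])]
12.475
```

The hole shows in both views, at case x ≈ -0.0545. The channel centre and the rod are at y ≈ -0.133. Next I grip the sleeve.

```bash
cat >> h.py <<'E'
from scipy.optimize import fsolve
RY=-.1335; TH0=1.34; A0=.3; B0=1.34; DEPTH=.014
def tip2ang(x,z,g=(.85,.9)): return fsolve(lambda q: mech(*q)[2]-[x,z],g)
def gpose(th,ph,along=0.):
    s=mech(th,ph)[1]; a=A0+(th+ph-B0)
    return W(s[0],RY,s[1])+DEPTH*dirv(a), rv(a,'y',1)
E
python3 - <<'E'
from h import *
tgt=tip2ang(-.0545,.045); print(tgt, tip2ang(-.0545,.028), tip2ang(-.0545,.019))
for k in np.linspace(0,1,6):
    q=np.array([TH0,0])*(1-k)+k*tgt; P,S,T=mech(*q); print(S.round(3),T.round(3),C(gpose(*q)[0]).round(3),solve_ik(*gpose(*q)) is not None)
p,r=gpose(TH0,0); D=dirv(A0)
move_pose(W(-.17,RY,.27),r); print(get_state()["clock"])
move_straight(p-.1*D,r,feed=.2)
move_straight(p,feed=.1)
close_gripper(); s=get_state(); print(s["clock"],s["finger_gap"],s["grasp_force"],s["wrist_force"].round(1),s["torque"].round(2))
c=read_camera("side"); cv2.imwrite("pics/s4.png",cv2.resize(c["color"][80:270,240:470,::-1],None,fx=3,fy=3))
E
```

```text
[0.96920653 0.98443529] [0.86954452 1.00149916] [0.81611824 1.01504482]
[0.079 0.144] [0.096 0.073] [ 0.092 -0.134  0.14 ] True
[0.057 0.137] [0.065 0.064] [ 0.07  -0.134  0.131] True
[0.035 0.13 ] [0.034 0.057] [ 0.047 -0.133  0.123] True
[0.013 0.124] [0.003 0.051] [ 0.024 -0.134  0.115] True
[-0.007  0.118] [-0.026  0.047] [ 0.002 -0.134  0.108] True
[-0.027  0.113] [-0.054  0.045] [-0.019 -0.134  0.102] True
13.475
16.4333 0.11665235960300645 58.40089559555054 [0.2 0.9 0.3] [ 0.85 -0.19 -0.08]
```

View pics/s4.png

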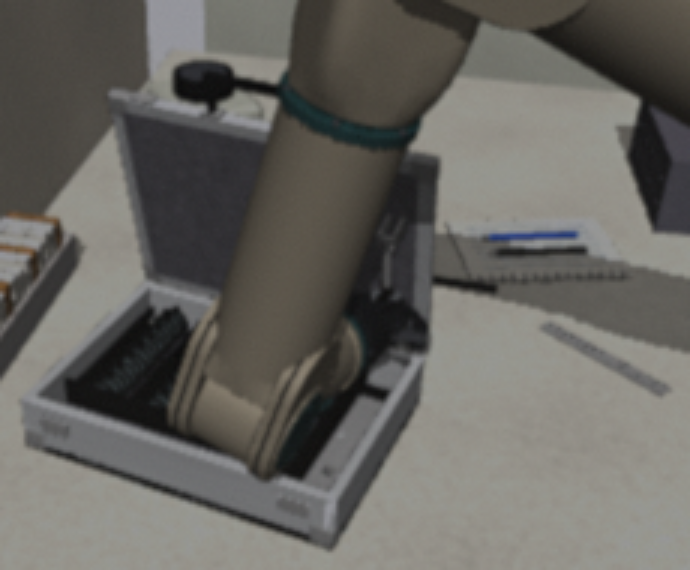

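The grip is good, but with this tool pitch the wrist would end close to the lowered lid. I'll re-grip at a flatter pitch.

```bash
sed -i 's/A0=.3;/A0=.05;/' h.py; python3 - <<'E'
from h import *
open_jaws()
D=dirv(.3); s=get_state(); move_straight(s["position"]-.09*D,feed=.2)
p,r=gpose(TH0,0); D=dirv(A0)
move_straight(p-.09*D,r,feed=.15); move_straight(p,feed=.1); close_gripper()
s=get_state(); print(s["clock"],s["finger_gap"],s["wrist_force"].round(1),s["torque"].round(2))
tgt=tip2ang(-.0545,.045); n=8
for k in np.arange(1,n+1)/n:
    q=np.array([TH0,0])*(1-k)+k*tgt; p,r=gpose(*q)
    move_straight(p,r,feed=.05); s=get_state(); f=s["wrist_force"]
    print(round(s["clock"],2),q.round(2),[round(float(f@v),1) for v in(ax,ay,az)],s["torque"].round(1))
    if np.linalg.norm(f)>18: break
c=read_camera("side"); t=read_camera("top"); cv2.imwrite("pics/s5.png",np.hstack([cv2.resize(c["color"][60:270,260:450],(400,442)),cv2.resize(t["color"][80:270,250:420],(395,442))])[:,:,::-1])
E
```

```text
19.9333 0.11796841173718 [0.  1.  0.5] [ 1.01 -0.23 -0.1 ]
20.38 [1.29 0.12] [-1.2, -0.7, -0.5] [ 1.  -0.2 -0.2]
20.83 [1.25 0.25] [-1.6, -1.0, 1.0] [ 0.9 -0.2 -0.2]
21.28 [1.2  0.37] [-2.5, -0.5, 0.5] [ 1.  -0.2 -0.2]
21.73 [1.15 0.49] [-0.4, -0.7, 0.9] [ 1.  -0.2 -0.1]
22.17 [1.11 0.62] [-0.4, -0.7, -1.1] [ 1.1 -0.2 -0. ]
22.6 [1.06 0.74] [-0.7, 0.4, -1.1] [ 1.1 -0.3 -0. ]
23.02 [1.02 0.86] [-1.8, 0.6, -1.1] [ 1.1 -0.3  0.1]
23.44 [0.97 0.98] [-1.6, -0.3, -1.6] [ 1.1 -0.4  0.2]
```

View pics/s5.png

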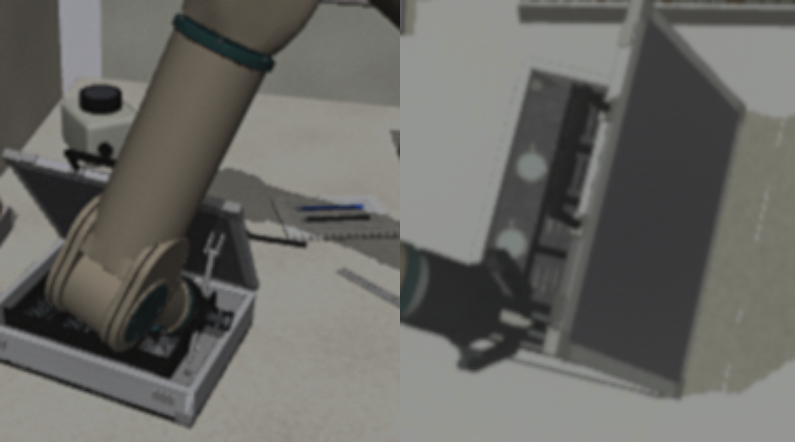

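The lid has come down with the rod, and the fingers and wrist are clear of it in both views. The tip should be above the hole, so I'll lower it gently in small steps.

```bash
cat >> h.py <<'E'
def go(x,z,feed=.02):
    p,r=gpose(*tip2ang(x,z)); move_straight(p,r,feed=feed); s=get_state(); f=s["wrist_force"]
    return round(s["clock"],2),np.array([f@ax,f@az]).round(1)
E
python3 - <<'E'
from h import *
z=.045; x=-.0545
while z>.019:
    z-=.0015 if z<.036 else .003
    t,f=go(x,z); print(t,round(z,4),f)
    if f[1]>3.5 or abs(f[0])>7: break
E
```

```text
23.82 0.042 [-0.6 -2.5]
24.11 0.039 [-1.2 -2.2]
24.39 0.036 [-0.7 -3.4]
24.64 0.0345 [-1.6 -2.2]
24.89 0.033 [-0.9 -1. ]
25.14 0.0315 [-1.8 -2.2]
25.39 0.03 [-0.9 -1.6]
25.64 0.0285 [-0.1 -1.3]
25.89 0.027 [-0.8 -1.7]
26.14 0.0255 [-0.8 -1.1]
26.39 0.024 [-0.7 -2.3]
26.64 0.0225 [-1.  -2.6]
26.89 0.021 [-0.8 -2.3]
27.14 0.0195 [-0.8 -1.8]
27.39 0.018 [-0.9 -2.5]
```

```bash
python3 - <<'E'
from h import *
z=.018; x=-.0545
while z>.004:
    z-=.0012
    t,f=go(x,z); print(t,round(z,4),f)
    if f[1]>2 or abs(f[0])>6: break
for dx in (.0015,.003,.0045,.006,.0075):
    t,f=go(x+dx,z+.0012); print(t,dx,f)
    if abs(f[0])>6 or f[1]>5: break
E
```

```text
27.64 0.0168 [-0.9  1.9]
27.89 0.0156 [-2.6  6.1]
28.14 0.0015 [-4.6  4.4]
28.39 0.003 [-6.1  4.6]
```

```bash
python3 - <<'E'
from h import *
z=.0175; x=-.0545
for dx in (.0015,0,-.0015,-.003,-.0045,-.006):
    t,f=go(x+dx,z); print(t,dx,f)
    if f[0]>5 or f[1]>5: break
t,f=go(x+dx/2+.0007,z); print(t,f)
E
```

```text
28.64 0.0015 [-3.7  1.7]
28.89 0 [-1.8 -0.5]
29.14 -0.0015 [-0.4 -0.3]
29.39 -0.003 [ 1.1 -0.8]
29.64 -0.0045 [ 3.1 -2.2]
29.89 -0.006 [ 4.8 -2.3]
30.17 [ 1.2 -0.9]
```

With almost no down-force I feel a wall on both sides, so the tip is in the hole. I'll set it on the bottom, release and back off.

```bash
python3 - <<'E'
from h import *
print(go(-.0555,.0168)); open_jaws(); wait(.3); s=get_state(); print(s["wrist_force"].round(1),s["position"])
a=A0+sum(tip2ang(-.0555,.0168))-B0; D=dirv(a); print(a)
move_straight(s["position"]-.12*D,feed=.12)
move_straight(get_state()["position"]-.15*ax+[0,0,.03],feed=.2); wait(.5); print(get_state()["clock"],get_state()["wrist_force"].round(1))
c=read_camera("side"); t=read_camera("top"); cv2.imwrite("pics/s6.png",np.hstack([cv2.resize(c["color"][90:270,230:410],(400,400)),cv2.resize(t["color"][80:270,240:420],(379,400))])[:,:,::-1])
th,ph=tip2ang(-.0555,.019); P,S,T=mech(th,ph); print(th,ph,proj(c,[W(v[0],RY,v[1]) for v in(P,S,T)]).round(1).tolist(),"handle",[proj(c,[W(handle(q)[0],y,handle(q)[1]) for y in(-.055,.055)]).round(1).tolist() for q in(.75,th,.9)])
E
```

```text
(30.42, array([-1. ,  3.3]))
[ 0.2  0.9 -0.8] [4.86387882e-01 2.90894664e-04 8.02533224e-02]
0.5372969805544572
33.9917 [-0.3 -0.8  0.2]
0.8145191895318422 1.022050143623462 [[358.1, 188.9], [353.3, 216.8], [349.4, 239.4]] handle [[[322.0, 164.1], [284.4, 154.5]], [[324.4, 157.2], [286.7, 147.9]], [[327.7, 148.5], [290.0, 139.6]]]
```

View pics/s6.png

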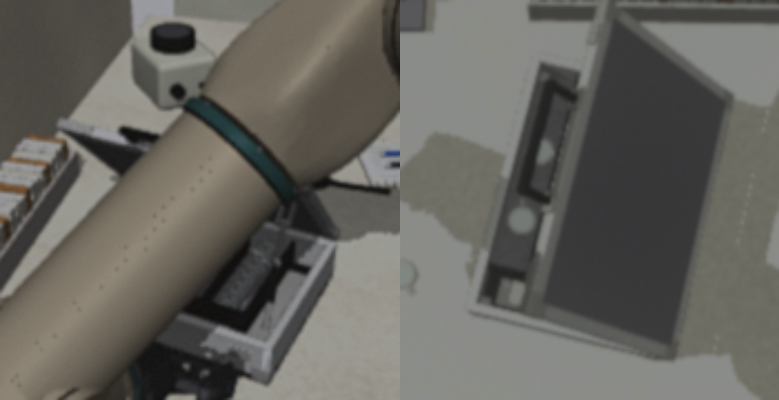

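The lid is standing on the rod, but the forearm blocks the side view. I'll raise the arm clear and take one last look.

```bash
python3 - <<'E'
from h import *
s=get_state(); print(s["position"],C(s["position"]))
move_straight(s["position"]+np.array([0,0,.22]),feed=.2)
j=get_state()["joints"].copy(); j[0]-=.6; move_j(j); wait(.3)
c=read_camera("side"); t=read_camera("top"); cv2.imwrite("pics/s7.png",np.hstack([cv2.resize(c["color"][110:260,250:400],(500,500),interpolation=2),cv2.resize(t["color"][80:330,130:480],(300,214)).repeat(1,0)[:214] if 0 else cv2.copyMakeBorder(cv2.resize(t["color"][80:330,130:480],(300,214)),0,286,0,0,0)])[:,:,::-1])
print(get_state()["clock"],get_state()["position"])
E
```

```text
[0.54302586 0.24599163 0.17161509] [-0.27708858 -0.13362489  0.17161509]
38.3417 [0.30967257 0.50927198 0.39161363]
```

View pics/s7.png

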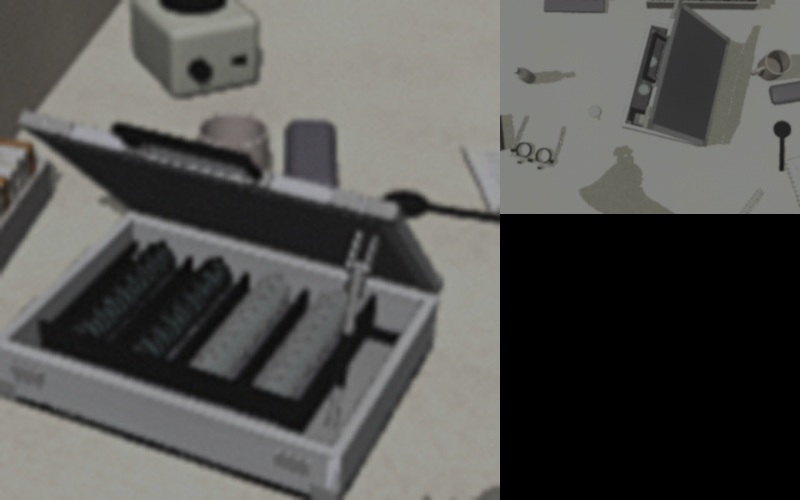

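The rod's tip at (350,239) matches the seated prediction of (349.4,239.4), the lid rests on the rod, and the robot is clear.

```bash
python3 -c "
from rig import *
print(close_job())"
```

```text
the job is handed in; nothing more can be done
None
```

The lid is propped at about 0.81 rad on the rod, whose end is seated in the strip's hole, and the job was handed in at about 38 s with the robot clear; no verdict was shown.

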